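Find the rocking corner of a balance slab and press its shim flat

ROBOT

A 6-joint arm with a two-finger parallel gripper is mounted at the origin on the work surface. World frame = base frame: x ahead of the robot, y to its left, z up, the work surface at z = 0. Lengths are in m, angles in degrees, forces in N, time in s.
With the tool pointing down it reaches from about 0.375 to 0.9 m from the base axis. Payload 3.1 kg.
Tool frame: the origin (TCP) lies midway between the tips of the shut fingers; the grasp point (between the pads) lies bot.hold_point_z behind it (bot.hold_point_z is the distance from the TCP to the grasp point, in m); z points along the fingers, y is the direction in which the jaws open and shut (so a half turn about z gives the same grasp; the last joint's range is limited). The gripper opens to 87 mm and grips with 3 to 60 N. Pads are 19 mm wide; open, the fingers measure 117 mm over their backs; the gripper's body (75 mm by 190 mm) begins 51 mm behind the grasp point.
Start: joints at [-84.54, 30.224, 82.088, -0, 67.689, -10.227], TCP at [0.169, -0.602, 0.223] pointing down, gripper open.
Joint ranges: [-176.69, 176.69], [-43.24, 126.21], [12.49, 139.97], [-82, 262], [0, 151.66], [-163.58, 163.58]. Speed limits (degrees/s): [159.86, 159.86, 180, 180, 180, 180].

INTERFACE

Orientations are given as a 3x3 rotation matrix whose columns are the frame's x, y, z axes.
In Python, from rig import bot, vision gives the robot as it stands.
- The arm moves only by the shell command python3 -m inch 'ROWS'. ROWS is JSON, a list of rows, each a list of 5 numbers: the finger opening in mm, from 0 to 87, then the shift along the tool's x, y, z in mm, then the turn about the tool's z in rad. In form: [[hand, dx, dy, dz, roll], ...]. A call has 1 to 8 rows; each row is the pose to reach, as a shift and turn from the pose measured when the call began, along the tool's axes at that moment; what a row does not reach only later rows make up. A row lasts 1/10 s, in which the tool goes at most 50 mm and 8.59 degrees, less where a joint would pass 70% of its speed; a pose out of reach is approached as far as the arm can. A call with a gripper value outside its range is refused whole. The fingers move at their own pace and stop on an object; the grip force is fixed at half the most. Time passes only in rows, so rows that repeat a pose let the fingers close. It gives the time, the measured TCP pose, the force and the opening at its end, in the units of the state.
- bot.read_state(): the state, without advancing time (a new reading comes with each control period).
- vision.capture(name): name is "side" or "top" or "wrist"; returns (picture, depth): 384x512x3 uint8, red, green, blue; 384x512 float32, m along the optical axis (not along the pixel's ray), 0 where there is no reading.
- vision.camera_model(name): a dict with "intrinsics" (3x3 intrinsics, pixels), "camera_from_world" (4x4, takes a point from world to camera coordinates). Camera axes: x right, y down, z forward; pixel columns grow to the right and rows downward; lengths in m; the calibration is good to about 2 mm. The wrist camera is an equidistant fisheye: a pixel r from the principal point sees the ray r / f radians off the axis. A picture is of the moment at which its call begins: read the wrist's pose just before it. camera_model takes no time and is no camera call; for the wrist camera it gives the pose at the moment of the call.
- bot.hand_in(): hands the job in, once; it reports no verdict.
The state is a dict: "time_s": time; "joint_positions": joint angles; "qvel": joint speeds; "tau": joint torques, N m; "position": TCP position; "tcp_rot": TCP orientation; "force": force on the tool from outside, world axes, zero at the start; "moment": the same for the moment, N m; "opening": opening from 0.0 (shut) to 1.0 (fully open).
Only numpy, scipy, OpenCV 4.12 (cv2) and the standard library are available. Lean on these libraries where they do the work, as an engineer would, in place of code of your own. Each camera call takes 0.05 s, during which the arm holds its last target. There are 200 camera calls.

TASK

The stone slab under the lab balance rocks on one of its four corners. Press down on the corners with a fingertip until you find the one that gives, then press the steel shim leaf at that corner down flat so that it stays flat and the slab lies level. Leave the other three shim leaves standing, do not lift or shift the slab, and leave the bottle, cups and weight alone.

Things in the scene. Friction and masses are not known exactly. Their poses are not given: they have to be found in the camera images.
- slab: stone slab 180 x 190 (y) x 20 mm with a low white balance (110 x 98 mm, 32 mm high) on its middle, one loose 2.4 kg piece inside a low rim. Origin: centre of its underside, 27 mm above the bench; x away from the robot, y left. Four hidden packers carry its corners; one is 5 mm short: there the slab's corner sinks about 5 mm under 4 to 7 N and comes back; the others are firm
- corner_1 (a point): point to press on the slab's top face at its near right corner, 47 mm above the bench at rest; 20 mm in from both edges, at 70 mm in x and 75 mm in y from the slab's middle. The bare corner beside the balance is about 35 x 46 mm
- corner_2 (a point): point to press on the slab's top face at its near left corner, 47 mm above the bench at rest; 20 mm in from both edges, at 70 mm in x and 75 mm in y from the slab's middle. The bare corner beside the balance is about 35 x 46 mm
- corner_3 (a point): point to press on the slab's top face at its far right corner, 47 mm above the bench at rest; 20 mm in from both edges, at 70 mm in x and 75 mm in y from the slab's middle. The bare corner beside the balance is about 35 x 46 mm
- corner_4 (a point): point to press on the slab's top face at its far left corner, 47 mm above the bench at rest; 20 mm in from both edges, at 70 mm in x and 75 mm in y from the slab's middle. The bare corner beside the balance is about 35 x 46 mm
- leaf_1 (a joint): shim leaf of the near right corner: hinged steel tab 26 mm wide, 5 thick, sticking out right (-y) from below that corner. 0 to 0.03 at the start: standing, sloping up outwards at 0.28 rad; 0.28: pressed flat, level. It takes about 6 N at its pad, stays where it is left, and raises that corner's packer by 4.5 mm as it goes flat
- leaf_1_pad (a point): point to press on the top face of the near right corner's shim leaf, 52 mm out from its hinge and 14 mm in from its outer end. About 29 mm above the bench while standing, 15 mm when flat; it lies about 67 mm out (right (-y), slab frame) of that corner's press point
- leaf_2 (a joint): shim leaf of the near left corner: hinged steel tab 26 mm wide, 5 thick, sticking out left (+y) from below that corner. 0 to 0.03 at the start: standing, sloping up outwards at 0.28 rad; 0.28: pressed flat, level. It takes about 6 N at its pad, stays where it is left, and raises that corner's packer by 4.5 mm as it goes flat
- leaf_2_pad (a point): point to press on the top face of the near left corner's shim leaf, 52 mm out from its hinge and 14 mm in from its outer end. About 29 mm above the bench while standing, 15 mm when flat; it lies about 67 mm out (left (+y), slab frame) of that corner's press point
- leaf_3 (a joint): shim leaf of the far right corner: hinged steel tab 26 mm wide, 5 thick, sticking out right (-y) from below that corner. 0 to 0.03 at the start: standing, sloping up outwards at 0.28 rad; 0.28: pressed flat, level. It takes about 6 N at its pad, stays where it is left, and raises that corner's packer by 4.5 mm as it goes flat
- leaf_3_pad (a point): point to press on the top face of the far right corner's shim leaf, 52 mm out from its hinge and 14 mm in from its outer end. About 29 mm above the bench while standing, 15 mm when flat; it lies about 67 mm out (right (-y), slab frame) of that corner's press point
- leaf_4 (a joint): shim leaf of the far left corner: hinged steel tab 26 mm wide, 5 thick, sticking out left (+y) from below that corner. 0 to 0.03 at the start: standing, sloping up outwards at 0.28 rad; 0.28: pressed flat, level. It takes about 6 N at its pad, stays where it is left, and raises that corner's packer by 4.5 mm as it goes flat
- leaf_4_pad (a point): point to press on the top face of the far left corner's shim leaf, 52 mm out from its hinge and 14 mm in from its outer end. About 29 mm above the bench while standing, 15 mm when flat; it lies about 67 mm out (left (+y), slab frame) of that corner's press point
- juice_bottle: bystander: orange juice bottle with a blue cap, 60 mm across, 130 mm tall, origin at the centre of its foot
- cup_1: bystander: clear plastic tasting cup, 52 mm across, 55 mm tall, origin at the centre of its foot
- cup_2: bystander: clear plastic tasting cup, 52 mm across, 55 mm tall, origin at the centre of its foot
- weight: bystander: knobbed steel check weight, 36 mm across, 50 mm tall, origin at the centre of its foot

How it is judged:
By the outcome, as a careful person would: the job done as asked, in the order asked, and still so for the second after the job is handed in, with the robot touching nothing.
It also fails if it takes over 54 s, if anything falls off the work surface, if the arm or the gripper's body presses on something with over 40 N, if the wrist force passes 120 N, or if a joint passes its speed limit or range.

## Working session

There is one attempt and no reset: what is moved stays moved. The work goes in short steps, Python scripts to look and compute and a shell command to move; the robot and the scene stay as the last step left them, time stands still between calls to the robot, and variables do not carry over. Pictures are saved under pics/ and viewed, about 8 in all and at most 12, crops included, and the job is handed in when it is done.

```bash
ls; mkdir -p pics; python3 - <<'E'
from rig import bot, vision
import cv2,numpy as np
s=bot.read_state();print({k:np.round(v,3).tolist() for k,v in s.items()},bot.hold_point_z)
for n in("top","side"):
    p,d=vision.capture(n);cv2.imwrite(f"pics/{n}0.png",p[:,:,::-1]);np.savez(f"{n}0.npz",p=p,d=d)
    m=vision.camera_model(n);print(n,np.round(m["intrinsics"],1).tolist(),np.round(m["camera_from_world"],3).tolist())
E
```

```text
pics
{'time_s': 0.0, 'joint_positions': [-84.54, 30.279, 82.157, 0.001, 67.687, -10.227], 'qvel': [-0.047, 0.071, 0.004, 0.032, -0.141, 0.113], 'tau': [-0.0, -44.004, -17.659, 0.063, 0.058, -0.0], 'position': [0.169, -0.601, 0.222], 'tcp_rot': [[0.963, 0.27, -0.0], [0.27, -0.963, 0.002], [0.0, -0.002, -1.0]], 'force': [0.512, 0.43, 0.283], 'moment': [0.062, -0.018, 0.024], 'opening': 0.999} 0.0187
top [[409.1, 0.0, 246.6], [0.0, 409.1, 192.9], [0.0, 0.0, 1.0]] [[-0.023, -1.0, -0.002, -0.002], [-0.977, 0.023, -0.212, 0.646], [0.212, -0.003, -0.977, 1.195], [0.0, 0.0, 0.0, 1.0]]
side [[397.2, 0.0, 250.3], [0.0, 397.2, 196.7], [0.0, 0.0, 1.0]] [[-0.947, -0.321, 0.014, 0.592], [-0.195, 0.539, -0.819, 0.179], [0.256, -0.779, -0.573, 1.087], [0.0, 0.0, 0.0, 1.0]]
```

View pics/top0.png

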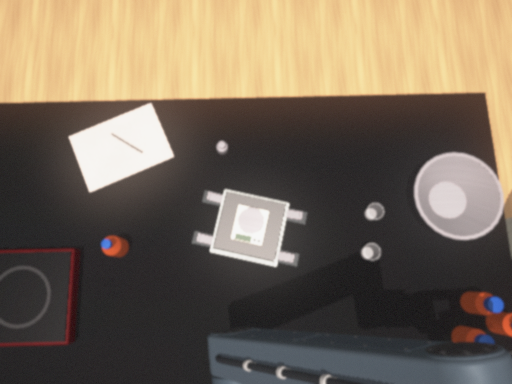

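View pics/side0.png

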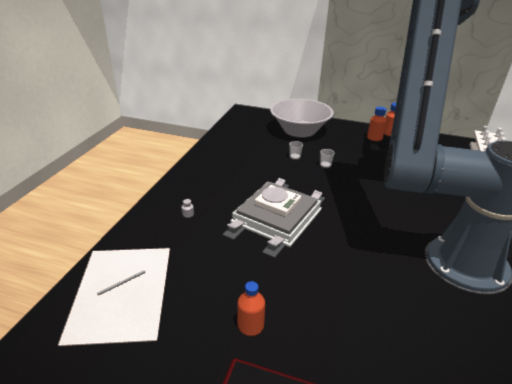

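Top view: the slab is at about px (250,228), turned about 15°, with its leaves at (212,197), (297,216), (202,239) and (288,258). The bottle is at (115,245), the cups at (373,212) and (371,252), and the weight at (222,147). Next I'll measure the slab.

```bash
cat > h.py <<'E'
import numpy as np,cv2
from rig import bot,vision
def cloud(n,d):
    m=vision.camera_model(n);K=m["intrinsics"];T=np.linalg.inv(m["camera_from_world"])
    v,u=np.mgrid[:d.shape[0],:d.shape[1]]
    P=np.stack([(u-K[0][2])/K[0][0]*d,(v-K[1][2])/K[1][1]*d,d,np.ones_like(d)],-1)
    return (P@T.T)[...,:3]
def ray(n,uv,z):
    m=vision.camera_model(n);K=np.array(m["intrinsics"]);T=np.linalg.inv(m["camera_from_world"])
    r=T[:3,:3]@np.linalg.inv(K)@np.array([*uv,1.]);o=T[:3,3]
    return o+r*(z-o[2])/r[2]
E
python3 - <<'E'
from h import *
for n,box in(("top",(180,320,175,280)),("side",(215,340,170,262))):
    f=np.load(n+"0.npz");p,d=f["p"],f["d"];W=cloud(n,d)
    u0,u1,v0,v1=box;M=np.zeros(d.shape,bool);M[v0:v1,u0:u1]=1;M&=d>0
    z=W[...,2]
    s=M&(z>.040)&(z<.056);print(n,"slab z pcts",np.percentile(z[s],[10,50,90]).round(4))
    s2=M&(z>.040)
    r=cv2.minAreaRect(W[s2][:,:2].astype(np.float32));print("rect",r,cv2.boxPoints(r).round(3).tolist())
    # leaves : bright, off slab
    l=M&(z>.012)&(z<.038)
    k,lab,st,c=cv2.connectedComponentsWithStats(l.astype(np.uint8))
    for i in range(1,k):
        if st[i,4]>25:
            q=W[lab==i];print(st[i].tolist(),q.mean(0).round(4),q[:,2].min().round(3),q[:,2].max().round(3))
    c=cv2.resize(p[v0:v1,u0:u1],None,fx=4,fy=4,interpolation=cv2.INTER_CUBIC);cv2.imwrite(f"pics/{n}c.png",c[:,:,::-1])
E
cd pics; python3 -c "
import cv2,numpy as np
a=cv2.imread('topc.png');b=cv2.imread('sidec.png');a=cv2.resize(a,(420,315));b=cv2.resize(b,(380,280))
o=np.zeros((315,800,3),np.uint8);o[:,:420]=a;o[:280,420:]=b;cv2.imwrite('both.png',o)"
```

```text
top slab z pcts [0.0427 0.0459 0.0491]
rect ((0.5475516319274902, -0.02266737073659897), (0.2023538202047348, 0.1918758749961853), 77.35296630859375) [[0.4320000112056732, -0.10000000149011612], [0.6190000176429749, -0.1420000046491623], [0.6629999876022339, 0.054999999701976776], [0.47600001096725464, 0.09700000286102295]]
[207, 189, 24, 44, 220] [0.6281 0.077  0.027 ] 0.012 0.038
[241, 193, 16, 5, 29] [ 0.6473 -0.0232  0.0325] 0.022 0.038
[258, 197, 45, 40, 243] [ 0.5894 -0.1425  0.0276] 0.014 0.038
[196, 233, 38, 23, 209] [0.5032 0.1018 0.0269] 0.012 0.038
[258, 238, 37, 26, 215] [ 0.4543 -0.1189  0.0264] 0.012 0.038
side slab z pcts [0.0449 0.0476 0.0497]
rect ((0.5434750318527222, -0.02459391951560974), (0.1974128931760788, 0.1880103498697281), 75.69784545898438) [[0.42800000309944153, -0.09700000286102295], [0.6100000143051147, -0.14300000667572021], [0.6589999794960022, 0.04800000041723251], [0.47699999809265137, 0.09399999678134918]]
[275, 178, 11, 8, 50] [ 0.5772 -0.1761  0.029 ] 0.022 0.036
[312, 190, 10, 9, 56] [ 0.446  -0.143   0.0295] 0.023 0.036
[228, 200, 93, 46, 914] [0.5346 0.0579 0.0281] 0.012 0.038
```

View pics/both.png

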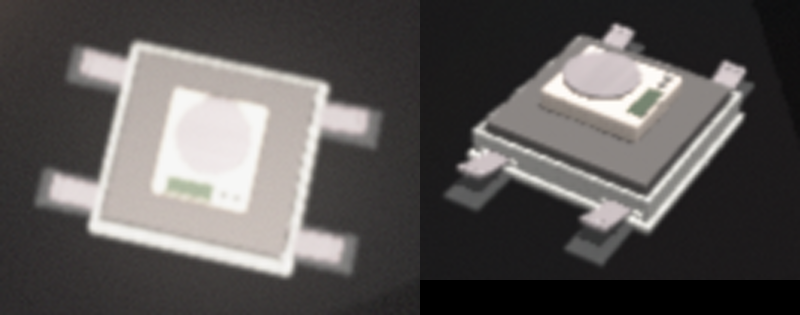

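```bash
cat >> h.py <<'E'
C=np.array([.546,-.0235]);A=np.radians(-13.4);ex=np.array([np.cos(A),np.sin(A)]);ey=np.array([-np.sin(A),np.cos(A)])
c={1:C-.07*ex-.075*ey,2:C-.07*ex+.075*ey,3:C+.07*ex-.075*ey,4:C+.07*ex+.075*ey}
pad={k:c[k]+(.067 if k%2==0 else -.067)*ey for k in c}
def to(xy,z):
    s=bot.read_state();R=np.array(s["tcp_rot"]);d=R.T@(np.array([*xy,z])-s["position"])*1e3
    y=R[:2,1];want=-ey;roll=-(np.arctan2(want[1],want[0])-np.arctan2(y[1],y[0]));roll=(roll+np.pi/2)%np.pi-np.pi/2
    print("t",round(s["time_s"],2),"pos",np.round(s["position"],4),"F",np.round(s["force"],2),"rows",d.round(1),"roll",round(roll,3))
E
python3 -c "
from h import *
print(c,pad);to(c[1],.1)"
python3 -m inch '[[0,300,-300,0,0.15],[0,421,-423,0,0.3],[0,421,-423,0,0.45],[0,421,-423,0,0.51],[0,421,-423,0,0.51],[0,421,-423,0,0.51],[0,421,-423,0,0.51],[0,421,-423,0,0.51]]'
python3 -c "
from h import *
to(c[1],.07)"
```

```text
{1: array([ 0.4605246 , -0.08023584]), 2: array([0.49528678, 0.06568054]), 3: array([ 0.59671322, -0.11268054]), 4: array([0.6314754 , 0.03323584])} {1: array([ 0.44499749, -0.14541182]), 2: array([0.51081389, 0.13085653]), 3: array([ 0.58118611, -0.17785653]), 4: array([0.64700251, 0.09841182])}
t 0.1 pos [ 0.169  -0.601   0.2216] F [-0.06  0.03  0.52] rows [ 421.5 -422.3  122.6] roll 0.508
time_s: 0.9
position: [0.3643, -0.2504, 0.2225]
tcp_rot: [[0.972, -0.235, -0.0], [-0.235, -0.972, 0.002], [-0.001, -0.002, -1.0]]
force: [2.0, -0.6, -0.5]
opening: 0.354
t 0.9 pos [ 0.3643 -0.2504  0.2225] F [ 1.96 -0.59 -0.46] rows [  53.7 -187.7  152.8] roll -0.003
```

```bash

python3 -m inch '[[0,54,-188,0,0],[0,54,-188,0,0],[0,54,-188,0,0],[0,54,-188,0,0],[0,54,-188,60,0],[0,54,-188,90,0],[0,54,-188,90,0],[0,54,-188,90,0]]' >/dev/null
python3 - <<'E'
from h import *
to(c[1],.055)
p,d=vision.capture("wrist");cv2.imwrite("pics/w1.png",p[:,:,::-1])
m=vision.camera_model("wrist");print(np.round(m["intrinsics"],1).tolist(),np.round(m["camera_from_world"],3).tolist())
K=np.array(m["intrinsics"]);T=np.array(m["camera_from_world"])
q=p[:,:,::-1].copy()
for k in c:
    for P in((*c[k],.047),(*pad[k],.029)):
        a=T@np.array([*P,1.]);r=np.hypot(a[0],a[1]);th=np.arctan2(r,a[2]);u=K[0,2]+K[0,0]*th*a[0]/r;v=K[1,2]+K[1,1]*th*a[1]/r
        cv2.circle(q,(int(u),int(v)),3,(0,0,255),1)
cv2.imwrite("pics/w1.png",q)
E
```

```text
t 1.7 pos [ 0.4605 -0.08    0.1327] F [ 0.15 -1.11  0.15] rows [ 0.2  0.4 77.7] roll -0.003
[[297.3, 0.0, 251.7], [0.0, 297.3, 192.2], [0.0, 0.0, 1.0]] [[-0.235, -0.972, -0.002, 0.029], [-0.944, 0.227, 0.241, 0.445], [-0.234, 0.058, -0.971, 0.417], [0.0, 0.0, 0.0, 1.0]]
```

View pics/w1.png

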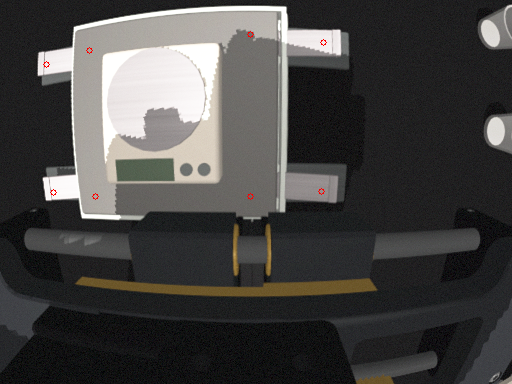

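Wrist view: the predicted points land on the corners and pads, but about 4 mm too far left. The slab margin is 17 px on the left against 28 on the right. I'll shift the estimate and press corner 1.

```bash
sed -i 's/^C=np.array(\[.546,-.0235\]);\(.*\)$/C=np.array([.546,-.0235]);\1;C=C+.002*ex-.0035*ey/' h.py
python3 -m inch '[[0,2,3.5,40,0],[0,2,3.5,70,0],[0,2,3.5,80,0],[0,2,3.5,82,0],[0,2,3.5,82,0]]'|tail -5
python3 -c "
from h import *
to(c[1],.047)"
python3 -m inch '[[0,0,0,2,0],[0,0,0,3,0],[0,0,0,4,0],[0,0,0,4,0]]'
python3 -c "
from h import *
to(c[1],.047)"
```

```text
time_s: 2.25
position: [0.4639, -0.0851, 0.0531]
tcp_rot: [[0.972, -0.236, 0.004], [-0.236, -0.972, 0.001], [0.003, -0.001, -1.0]]
force: [0.8, 0.1, -0.2]
opening: 0.002
t 2.25 pos [ 0.4639 -0.0851  0.0531] F [ 0.75  0.11 -0.18] rows [-2.4 -0.4  6.1] roll -0.004
time_s: 2.65
position: [0.464, -0.0851, 0.0494]
tcp_rot: [[0.972, -0.236, 0.004], [-0.236, -0.972, 0.0], [0.004, -0.001, -1.0]]
force: [-0.4, 0.2, -0.4]
opening: 0.003
t 2.65 pos [ 0.464  -0.0851  0.0494] F [-0.45  0.17 -0.39] rows [-2.5 -0.4  2.4] roll -0.004
```

```bash

python3 -m inch '[[0,-2.5,0,1,0],[0,-2.5,0,2,0],[0,-2.5,0,3,0],[0,-2.5,0,3,0],[0,-2.5,0,3,0]]'|grep -E 'pos|force'
python3 -m inch '[[0,0,0,0.5,0],[0,0,0,1,0],[0,0,0,1.5,0],[0,0,0,1.5,0]]'|grep -E 'pos|force'
```

```text
position: [0.4609, -0.0843, 0.0464]
force: [-2.7, -0.2, 2.7]
position: [0.4607, -0.0844, 0.0449]
force: [-3.1, -1.5, 3.6]
```

```bash
for i in 1; do
python3 -m inch '[[0,0,0,0.5,0],[0,0,0,1,0],[0,0,0,1.5,0],[0,0,0,1.5,0]]'|grep -E 'pos|force'
python3 -m inch '[[0,0,0,0.5,0],[0,0,0,1,0],[0,0,0,1.5,0],[0,0,0,1.5,0]]'|grep -E 'pos|force';done
```

```text
position: [0.4606, -0.0844, 0.0433]
force: [-3.5, -1.4, 4.6]
position: [0.4605, -0.0845, 0.0427]
force: [-5.6, -2.9, 13.9]
```

Corner 1 gave about 4.5 mm at 3–5 N and then hit a stop, so it is the loose one. I'll lift off and go over leaf 1's pad.

```bash

python3 -m inch '[[0,0,0,-10,0],[0,0,0,-40,0],[0,0,0,-40,0],[0,-2,67,-40,0],[0,-2,67,-40,0],[0,-2,67,-40,0]]'|grep -E 'pos|force'
python3 - <<'E'
from h import *
to(pad[1],.032)
p,d=vision.capture("wrist")
m=vision.camera_model("wrist")
K=np.array(m["intrinsics"]);T=np.array(m["camera_from_world"])
q=p[:,:,::-1].copy()
for k in c:
    for P in((*c[k],.047),(*pad[k],.029)):
        a=T@np.array([*P,1.]);r=np.hypot(a[0],a[1]);th=np.arctan2(r,a[2]);u=K[0,2]+K[0,0]*th*a[0]/r;v=K[1,2]+K[1,1]*th*a[1]/r
        cv2.circle(q,(int(u),int(v)),3,(0,0,255),1)
cv2.imwrite("pics/w2.png",q)
E
```

```text
position: [0.4436, -0.1514, 0.0824]
force: [0.2, 0.5, 0.4]
t 4.95 pos [ 0.4436 -0.1514  0.0824] F [0.22 0.48 0.37] rows [ 1.7 -2.6 50.4] roll -0.007
```

View pics/w2.png

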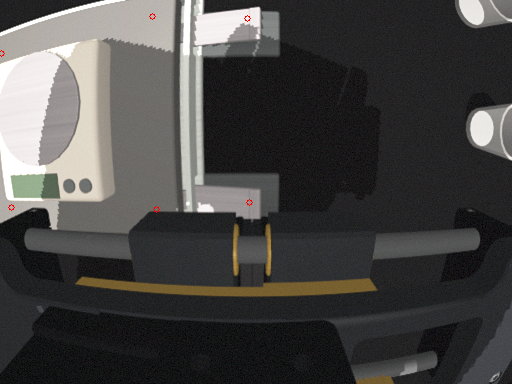

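The pad 1 point at (249,203) is central on the leaf, which ends at column 261. Pressing it down now.

```bash

python3 -m inch '[[0,2,-2,25,0],[0,2,-2,42,0],[0,2,-2,46,0],[0,2,-2,48,0],[0,2,-2,50,0],[0,2,-2,52,0],[0,2,-2,54,0],[0,2,-2,56,0]]'|grep -E 'pos|force'
python3 -m inch '[[0,0,0,1,0],[0,0,0,2,0],[0,0,0,3,0],[0,0,0,4,0],[0,0,0,5,0],[0,0,0,6,0],[0,0,0,6,0]]'|grep -E 'pos|force'
```

```text
position: [0.4461, -0.1491, 0.0271]
force: [-1.2, -2.1, 5.2]
position: [0.4463, -0.1495, 0.0212]
force: [-2.0, -2.7, 3.5]
```

```bash

python3 -m inch '[[0,0,0,1,0],[0,0,0,2,0],[0,0,0,3,0],[0,0,0,4,0],[0,0,0,5,0],[0,0,0,5,0]]'|grep -E 'pos|force'
python3 -m inch '[[0,0,0,0.5,0],[0,0,0,1,0],[0,0,0,1.5,0],[0,0,0,2,0],[0,0,0,2,0]]'|grep -E 'pos|force'
```

```text
position: [0.4465, -0.1495, 0.016]
force: [-1.6, -1.9, 3.2]
position: [0.4466, -0.1495, 0.0152]
force: [-3.6, -2.1, 17.6]
```

```bash

python3 -m inch '[[0,0,0,0.5,0],[0,0,0,1,0],[0,0,0,1,0]]'|grep -E 'pos|force'
python3 -m inch '[[0,0,0,-5,0],[0,0,0,-30,0],[0,0,0,-85,0],[0,0,0,-85,0],[0,-20,0,-85,0],[0,-60,0,-85,0],[0,-60,0,-85,0]]'|grep -E 'pos|force|time'
python3 - <<'E'
from h import *
p,d=vision.capture("wrist");cv2.imwrite("pics/w3.png",p[:,:,::-1])
for n in("side","top"):
    p,d=vision.capture(n);W=cloud(n,d);f=np.load(n+"0.npz");W0=cloud(n,f["d"])
    if n=="side": cv2.imwrite("pics/s3.png",cv2.resize(p[165:265,205:345],None,fx=5,fy=5,interpolation=cv2.INTER_CUBIC)[:,:,::-1])
    for k in c:
        for nm,xy in(("c",c[k]),("pad",pad[k])):
            o=[]
            for w in(W0,W):
                s=np.hypot(w[...,0]-xy[0],w[...,1]-xy[1])<.011;s&=(w[...,2]>.0)&(w[...,2]<.07);o.append(round(float(np.median(w[s][:,2])),4) if s.any() else None)
            print(n,nm,k,o)
E
```

```text
position: [0.4466, -0.1495, 0.0152]
force: [-3.0, -2.2, 14.9]
time_s: 8.6
position: [0.3808, -0.1303, 0.0989]
force: [-0.1, 0.4, 0.2]
side c 1 [0.048, 0.0481]
side pad 1 [0.0309, 0.0152]
side c 2 [0.047, 0.0485]
side pad 2 [0.0085, 0.0082]
side c 3 [0.0474, 0.048]
side pad 3 [0.0296, 0.029]
side c 4 [0.0485, 0.0477]
side pad 4 [0.0083, 0.0095]
top c 1 [0.0461, 0.0455]
top pad 1 [0.0293, None]
top c 2 [0.046, 0.0462]
top pad 2 [0.0274, 0.0274]
top c 3 [0.0458, 0.046]
top pad 3 [0.0289, 0.03]
top c 4 [0.0458, 0.0455]
top pad 4 [0.0264, 0.0267]
```

View pics/w3.png

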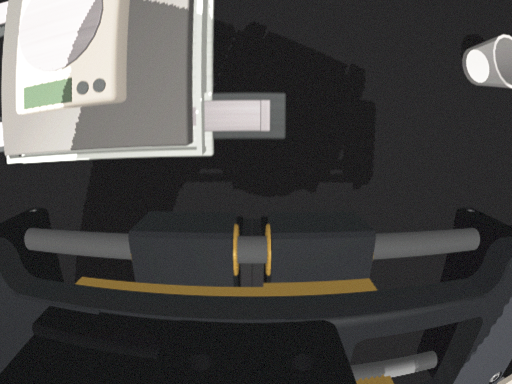

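View pics/s3.png

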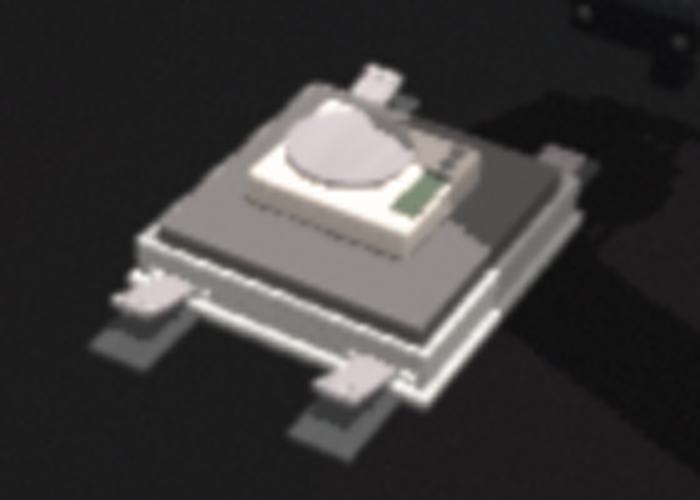

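Leaf 1 lies flat: its pad reads 15.2 mm, the leaf looks level in the wrist view at (237,115), and the other three still stand. I'll re-press corner 1 gently to confirm it is now firm.

```bash
python3 -c "
from h import *
to(c[1],.0495)"
python3 -m inch '[[0,40,-22,0,0],[0,67,-63,0,0],[0,67,-63,0,0],[0,67,-63,30,0],[0,67,-63,44,0],[0,67,-63,48,0],[0,67,-63,49,0],[0,67,-63,49,0]]'|grep -E 'pos|force'
python3 -m inch '[[0,0,0,1,0],[0,0,0,2,0],[0,0,0,2.5,0],[0,0,0,2.5,0]]'|grep -E 'pos|force'
```

```text
t 8.75 pos [ 0.3884 -0.1352  0.0996] F [-0.75  0.09  0.31] rows [ 58.7 -67.1  50.5] roll -0.006
position: [0.4693, -0.0905, 0.0513]
force: [0.3, 0.8, 0.8]
position: [0.4693, -0.0906, 0.049]
force: [0.2, 0.0, 0.1]
```

```bash

python3 -m inch '[[0,-8,-4,-2,0],[0,-8,-4,-2,0],[0,-8,-4,0,0],[0,-8,-4,1,0],[0,-8,-4,2,0],[0,-8,-4,2.5,0],[0,-8,-4,2.5,0]]'|grep -E 'pos|force'
python3 -m inch '[[0,0,0,0.5,0],[0,0,0,1,0],[0,0,0,1,0]]'|grep -E 'pos|force'
```

```text
position: [0.4626, -0.0849, 0.0468]
force: [-1.4, -0.2, 4.9]
position: [0.4626, -0.0849, 0.0466]
force: [-1.0, 1.0, 10.3]
```

Corner 1 is now firm: 10 N with only 0.2 mm of give. I'll lift clear, check and hand in.

```bash

python3 -m inch '[[0,0,0,-10,0],[0,0,0,-50,0],[0,0,0,-100,0],[0,0,0,-130,0],[0,0,0,-130,0],[0,0,0,-130,0],[0,0,0,-130,0]]'|grep -E 'pos|force|time'
python3 - <<'E'
from h import *
p,d=vision.capture("side");W=cloud("side",d)
xy=pad[1];s=np.hypot(W[...,0]-xy[0],W[...,1]-xy[1])<.011;s&=(W[...,2]>0)&(W[...,2]<.07);print(np.median(W[s][:,2]))
for n in("top","side"):
    p,d=vision.capture(n);p0=np.load(n+"0.npz")["p"]
    b={"top":[(100,235,130,258),(360,200,386,262),(214,138,230,155)],"side":[(235,280,268,336),(286,140,336,170),(180,198,196,218)]}[n]
    for u0,v0,u1,v1 in b: print(n,np.abs(p[v0:v1,u0:u1].astype(int)-p0[v0:v1,u0:u1]).mean().round(1))
print(bot.hand_in())
E
```

```text
time_s: 11.65
position: [0.4604, -0.0841, 0.1757]
force: [-0.5, 0.6, -0.1]
0.015537066711879932
top 1.7
top 2.2
top 1.7
side 5.9
side 15.4
side 7.7
the job is handed in; nothing more can be done
None
```

The slab rocked at the near right corner (corner 1). I pressed its leaf flat, and the job is handed in at about 12 s of robot time.

- **Finding the corner:** I tried corner 1 first. It sank about 4.5 mm at 3–5 N and then hit a stop. Since that was clear, I did not press the other three corners.
- **Leaf 1:** I pressed it to its stop, at 15 mm height and about 15–18 N. After I let go, the pad read 15.2 mm and then 15.5 mm, so it stayed flat.
- **Slab:** On a second press, corner 1 held firm, with about 0.2 mm of movement between 5 and 10 N. All four corners measured level within the depth noise of about 1 mm.
- **Other leaves:** Leaves 2–4 still look raised in the pictures, and the top camera's pad heights are unchanged within about 1 mm. The side camera did not read pads 2 and 4 reliably.
- **Bottle, cups and weight:** The arm never came near them. The top view was nearly unchanged around all of them (mean grey-level change about 2). The side view disagreed, with 15 around the cups and 6–8 around the bottle and weight. I think that is the arm and its shadow, but I did not look at that picture to confirm.

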